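# Hold a coat rail out over the saw step for drilling

### The arm

A 7-joint arm with a two-finger parallel gripper is mounted at the origin on the work surface. World frame = base frame: x ahead of the robot, y to its left, z up, the work surface at z = 0. Lengths are in m, angles in rad, forces in N, time in s.
With the tool pointing down it reaches from about 0.4 to 0.85 m from the base axis. Payload 10.4 kg.
Tool frame: the origin (TCP) lies midway between the tips of the shut fingers; the grasp point (between the pads) lies 19 mm behind it; z points along the fingers, x is the direction in which the jaws open and shut, and the axes are right-handed (so a half turn about z gives the same grasp; the last joint's range is limited). The gripper opens to 85 mm and grips with 20 to 120 N. Pads are 22 mm wide; open, the fingers measure 114 mm over their backs; the gripper's body (76 mm by 85 mm) begins 54 mm behind the grasp point. The pads swing forward as they close: fully open they stand 13 mm farther back than shut.
Start: joints at [1.241, 0.332, -0.065, 1.46, 0.022, 1.35, -0.088], TCP at [0.189, -0.596, 0.231] pointing down, gripper open.
Joint ranges: [-2.6, 2.6], [-0.5, 2.12], [-1.47, 1.34], [0.16, 2.42], [-1.27, 4.41], [0.06, 2.06], [-2.6, 2.6]. Speed limits (rad/s): [2.22, 2.22, 2.79, 2.79, 3.14, 3.14, 3.14].

### API

Orientations are given as a unit quaternion [x, y, z, w].
In Python, from workcell import monitor, eyes, ticket, models gives the robot as it stands.
- The arm moves only by the tool servo_tool, never from a script. Its argument "motion" is a list of rows, each a list of 7 numbers: the opening, from 0 (shut) to 1 (fully open), then the shift along the tool's x, y, z in m, then the turn, a rotation vector about the tool's x, y, z in degrees. In form: [[fingers, tx, ty, tz, rx, ry, rz], ...]. A call has 1 to 20 rows; each row is the pose to reach, as a shift and turn from the pose commanded when the call began, along the tool's axes at that moment; what a row does not reach only later rows make up. A row lasts 1/8 s, in which the tool goes at most 62.5 mm and 10.7 degrees, less where a joint would pass 70% of its speed; a pose out of reach is approached as far as the arm can. A call with a gripper value outside its range is refused whole. The fingers move at their own pace and stop on an object; "grip_force" is the grip in N (left out, the last holds). Time passes only in rows, so rows that repeat a pose let the fingers close. It gives the time, the measured TCP pose, the force and the opening at its end, in the units of the state.
- monitor.get_obs(): the state, without advancing time (a new reading comes with each control period).
- eyes.camera(name): name is "side" or "top" or "wrist"; returns (picture, depth): 400x640x3 uint8, blue, green, red; 400x640 float32, m along the optical axis (not along the pixel's ray), 0 where there is no reading.
- eyes.camera_info(name): a dict with "intrinsics" (3x3 intrinsics, pixels), "extrinsics" (4x4, takes a point from world to camera coordinates); the wrist camera has in their place "tool_from_camera" (4x4, takes a point from camera to tool coordinates, whose origin is the TCP and whose axes are the tool frame's). Camera axes: x right, y down, z forward; pixel columns grow to the right and rows downward; lengths in m; the calibration is good to about 2 mm. A picture is of the moment at which its call begins: read the wrist's pose just before it. camera_info takes no time and is no camera call.
- ticket.hand_in(): hands the job in, once; it reports no verdict.
Trained networks look in the newest picture that a camera, given by its name, has taken for a name from the list of things; names that differ only in an ending like _2 or _b are one class to them, and where a whole thing is asked for, a point or a joint stands for the part that bears it (a point fixed in the world has none). Each returns a list of dicts, best first, with "confidence" (0 to 1); they miss things now and then, are a little off and sometimes report something else, mostly with a low value. They report only what shows in the picture. A call takes as long as a camera call.
- models.boxes_of(camera, thing): "point" ([x, y, z] in m, in the coordinates of the camera as it stood for that picture, good to about 4 mm: the middle of the surface that is visible of it).
The state is a dict: "clock": time; "joint_pos": joint angles; "joint_velocities": joint speeds; "tau": joint torques, N m; "position": TCP position; "ee_rot": TCP orientation; "ft_force": force on the tool from outside, world axes, zero at the start; "torque": the same for the moment, N m; "grip_width": opening from 0.0 (shut) to 1.0 (fully open).
Only numpy, scipy, OpenCV 4.12 (cv2) and the standard library are available. Lean on these libraries where they do the work, as an engineer would, in place of code of your own. Each camera call takes 0.05 s, during which the arm holds its last target. There are 200 camera calls.

### The job

The coat rail lying on the low saw step gets its next hole drilled at the crossed mark: first stand the empty food tin upright on the table off the working end of the step, where it will be right under the cross and catch the shavings. Then slide the rail along the step, hooks first and square to it, until the black line across it lies on the step's end edge and the cross is over the tin; it is nose-heavy there, so hold it down by its bare tail and finish while still holding, with the rail level and flat on the step. Do not lift the rail off the step or let it tip, and leave everything else on the table where it is.

Things in the scene. Friction and masses are not known exactly. Their poses are not given: they have to be found in the camera images.
- step: low sturdy wooden saw step, top painted yellow, does not move. Flat top of two planks 22 mm thick, together 260 mm (its x) by 200 mm (its y), top surface 120 mm above the table; leg boards set back 24 mm or more from the ends. Origin: on the table under the middle of the top. x: level, out of the working end (to the robot's right, within 10 degrees); y along the end edges; z up.
- step_edge (a point): the middle of the step's working end edge, on the top surface (130 mm along the step's x from its middle, 120 mm up); its axes are the step's.
- rail: coat rail: pine slat 420 (its x) by 56 (y) by 18 mm thick, flat on the step; two dark iron hooks on its upper face 50 and 150 mm from its middle towards +x, rising to 77 mm above the underside and 16 mm past its +y side. Loose, 0.32 to 0.5 kg, balances about 47 mm from its middle towards the hooks. Starts up to 7 degrees askew. Origin: middle of the underside; x to the hooked end.
- rail_line (a point): the middle of the black line, 6 mm wide, squared across the rail 100 mm from its middle (rail x = -100 mm); this point is at the middle of the width, on the underside. Starts 305 to 345 mm inboard of the step's working edge; once it is at the edge, the rail tips unless the tail is held down with some 6 to 10 N.
- rail_cross (a point): the middle of the black X (36 mm) on the rail's upper face, where the hole goes: rail x = -50 mm, 50 mm from the black line towards the hooks, 18 mm above the underside.
- rail_tail (a point): a place to hold the rail: on the upper face of the bare tail (the 110 mm beyond the line), middle of the width, rail x = -180 mm, 30 mm from the tail's end. At the start the tail sticks out past the step's other end.
- tin: empty food tin, bare ribbed steel, open at the top: 60 mm diameter, 90 mm tall, wall 2.5 mm, 70 g. Starts upright on the table to the robot's right. Origin: middle of its underside; z up. It passes under the rail with 30 mm to spare.
- die_a: a white die, 18 mm, on the table near the working end of the step, towards the robot. Origin: middle of its underside. To be left alone.
- die_b: another white die, 18 mm, beside the first. Origin: middle of its underside. To be left alone.
- lens_cap: black lens cap, 58 mm across, 9 mm high, on the table near the working end of the step, on its far side. Origin: middle of its underside. To be left alone.
- camera: black camera, about 75 by 120 by 86 mm high, far right. Origin: middle of its underside. To be left alone.
- tea_glass: drinking glass, 72 mm across, 100 mm high, on the far side of the step. Origin: middle of its underside. To be left alone.
- chopsticks: a joined pair of wooden chopsticks, 210 mm long, 6 mm high, lying to the right of the tin. Origin: middle of the underside. To be left alone.
- square: try square lying flat on the far left: wooden stock 115 mm (its x) by 20 mm by 16 mm high, steel blade 150 mm along its +y. Origin: middle of the stock's underside. To be left alone.
- biscuit_box: cardboard biscuit box, 50 by 160 by 35 mm high, far right. Origin: middle of its underside. To be left alone.

How it is judged:
By the outcome, as a careful person would: the job done as asked, in the order asked, and still so for the second after the job is handed in, while the arm keeps its last pose, push and grip.
It also fails if it takes over 56 s, if anything falls off the work surface, if the arm or the gripper's body presses on something with over 40 N, if the wrist force passes 120 N, or if a joint passes its speed limit or range.

## Working session

There is one attempt and no reset: what is moved stays moved. The work goes in short steps, Python scripts to look and compute and a tool call to move; the robot and the scene stay as the last step left them, time stands still between calls to the robot, and variables do not carry over. Pictures are saved under pics/ and viewed, about 8 in all and at most 12, crops included, and the job is handed in when it is done.

Besides the shell and the picture viewer there is one more tool, called by a JSON object that holds its "api" and its "payload", one argument or row to a line. servo_tool: Moves the arm, as the interface text tells. Its arguments: {"type":"object","properties":{"motion":{"type":"array"},"grip_force":{"type":"number"}},"required":["motion"]}

```bash
mkdir -p pics
cat > h.py <<'E'
import numpy as np, cv2
from scipy.spatial.transform import Rotation as R
from workcell import monitor, eyes, ticket, models
def T_wc(cam):
    i=eyes.camera_info(cam)
    if cam!="wrist": return np.linalg.inv(np.array(i["extrinsics"]))
    o=monitor.get_obs(); T=np.eye(4); T[:3,:3]=R.from_quat(o["ee_rot"]).as_matrix(); T[:3,3]=o["position"]
    return T@np.array(i["tool_from_camera"])
def K(cam): return np.array(eyes.camera_info(cam)["intrinsics"])
def cloud(cam,d,T):
    k=K(cam); v,u=np.indices(d.shape)
    p=np.stack([(u-k[0,2])/k[0,0]*d,(v-k[1,2])/k[1,1]*d,d],-1)
    p=p@T[:3,:3].T+T[:3,3]; p[d==0]=np.nan; return p
def proj(cam,P,T):
    q=(np.atleast_2d(P)-T[:3,3])@T[:3,:3]; k=K(cam); return (q@k.T)[:,:2]/q[:,2:]
E
python3 - <<'E'
from h import *
np.set_printoptions(precision=4,suppress=True)
o=monitor.get_obs()
print({k:o[k] for k in("clock","position","ee_rot","ft_force","grip_width")})
for c in("top","side"):
    T=T_wc(c); im,d=eyes.camera(c); cv2.imwrite(f"pics/{c}0.png",im); np.save(f"{c}0.npy",d); print(c,T[:3,3],T[:3,2],K(c)[0,0])
    for t in("tin","step","rail","rail_line","rail_cross","rail_tail","die_a","lens_cap","chopsticks","tea_glass"):
        for r in models.boxes_of(c,t)[:2]: print(t,round(r["confidence"],2),T[:3,:3]@r["point"]+T[:3,3])
E
```

```text
{'clock': 0.0, 'position': array([ 0.1886, -0.5955,  0.2305]), 'ee_rot': array([ 0.8069, -0.5907, -0.0006, -0.0004]), 'ft_force': array([-0.8727, -0.4648,  0.9043]), 'grip_width': 1.0018918425938492}
top [ 0.3978 -0.0529  1.4433] [ 0.1133  0.0116 -0.9935] 474.17292489623605
tin 0.76 [ 0.5511 -0.35    0.0334]
step 0.73 [0.4866 0.0614 0.1204]
step 0.37 [ 0.4866 -0.429   0.0021]
rail 0.84 [0.5236 0.1449 0.1375]
rail_line 0.74 [0.5205 0.142  0.1338]
rail_cross 0.62 [0.5185 0.1411 0.1375]
rail_tail 0.62 [0.5252 0.1395 0.1344]
lens_cap 0.45 [0.523  0.1419 0.1373]
chopsticks 0.71 [ 0.4859 -0.4269  0.0012]
chopsticks 0.66 [0.7753 0.1244 0.0551]
tea_glass 0.83 [0.7762 0.1215 0.0583]
side [ 0.306  -0.6715  0.6996] [ 0.2841  0.6967 -0.6588] 386.5391672382487
tin 0.81 [ 0.5458 -0.346   0.0538]
step 0.72 [ 0.4863 -0.0157  0.1157]
rail 0.85 [0.5181 0.0898 0.1418]
rail_line 0.95 [0.5213 0.0892 0.1335]
rail_line 0.6 [ 0.7658 -0.1308  0.0623]
rail_cross 0.72 [0.517  0.0878 0.1406]
rail_tail 0.91 [0.5182 0.0897 0.1378]
die_a 0.6 [ 0.6731 -0.088   0.0088]
die_a 0.51 [ 0.4188 -0.1765  0.0181]
lens_cap 0.66 [ 0.6715 -0.086   0.0091]
chopsticks 0.68 [ 0.4992 -0.4229  0.0058]
tea_glass 0.89 [0.7585 0.1034 0.07  ]
tea_glass 0.4 [0.5203 0.0886 0.1334]
```

View pics/top0.png

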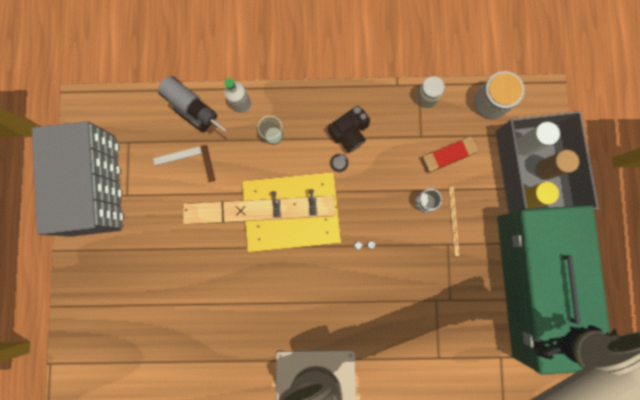

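View pics/side0.png

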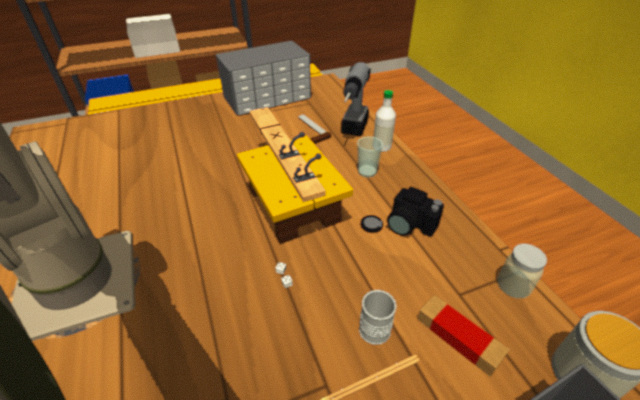

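```bash
cat > meas.py <<'E'
from h import *
np.set_printoptions(precision=4,suppress=True)
def rect(P):
    (c,s,a)=cv2.minAreaRect((P[:,:2]*1000).astype(np.float32)); return np.array(c),s,a
def step_rail(im,d,cam="top",T=None):
    T=T_wc(cam) if T is None else T
    k=K(cam)
    hsv=cv2.cvtColor(im,cv2.COLOR_BGR2HSV)
    v,u=np.indices(d.shape)
    # rays intersected with plane z
    def plane(mask,z):
        q=np.stack([(u[mask]-k[0,2])/k[0,0],(v[mask]-k[1,2])/k[1,1],np.ones(mask.sum())],-1)@T[:3,:3].T
        return T[:3,3]+q*((z-T[2,3])/q[:,2])[:,None]
    P=cloud(cam,d,T)
    return hsv,P,plane
E
python3 - <<'E'
from meas import *
im=cv2.imread("pics/top0.png"); d=np.load("top0.npy")
hsv,P,plane=step_rail(im,d)
box=np.zeros(d.shape,bool); box[165:260,170:350]=1
print("z step",np.nanmedian(P[240:246,260:320,2]),"table",np.nanmedian(P[280:290,250:320,2]),"rail",np.nanmedian(P[208:216,195:215,2]))
yel=box&(hsv[...,0]>22)&(hsv[...,0]<33)&(hsv[...,1]>190)&(hsv[...,2]>120)
big=lambda m:(lambda n,l,s,c:l==1+np.argmax(s[1:,4]))(*cv2.connectedComponentsWithStats(m.astype(np.uint8)))
m=cv2.morphologyEx(yel.astype(np.uint8),cv2.MORPH_OPEN,np.ones((3,3)))>0
print("step",rect(plane(m,.12)), m.sum())
z=P[...,2]
rm=box&(z>.129)&(z<.146); rm=big(cv2.morphologyEx(rm.astype(np.uint8),cv2.MORPH_OPEN,np.ones((3,3)))>0)
print("rail",rect(plane(rm,.138)),rm.sum())
tm=np.zeros(d.shape,bool); tm[180:220,405:450]=1; tm&=(z>.08)&(z<.1)
print("tin",cv2.minEnclosingCircle((P[tm][:,:2]*1000).astype(np.float32)), P[tm].mean(0))
vis=im.copy(); vis[m]=(255,0,0); vis[rm]=(0,0,255); vis[tm]=(255,0,255)
crop=lambda a:cv2.resize(a[155:265,170:460],None,fx=2.7,fy=2.7,interpolation=cv2.INTER_CUBIC)
cv2.imwrite("pics/c1.png",np.vstack([crop(im),crop(vis)]))
E
```

```text
z step 0.1195995343814541 table -0.0002164586003241542 rail 0.13789499625563717
step (array([0., 0.]), (0.0, 0.0), 0.0) 0
rail (array([518.063 , 229.7706]), (56.37852096557617, 249.88568115234375), 2.246692419052124) 1810
tin ((548.6632080078125, -340.6121826171875), 30.756847381591797) [ 0.549  -0.3436  0.0886]
```

View pics/c1.png

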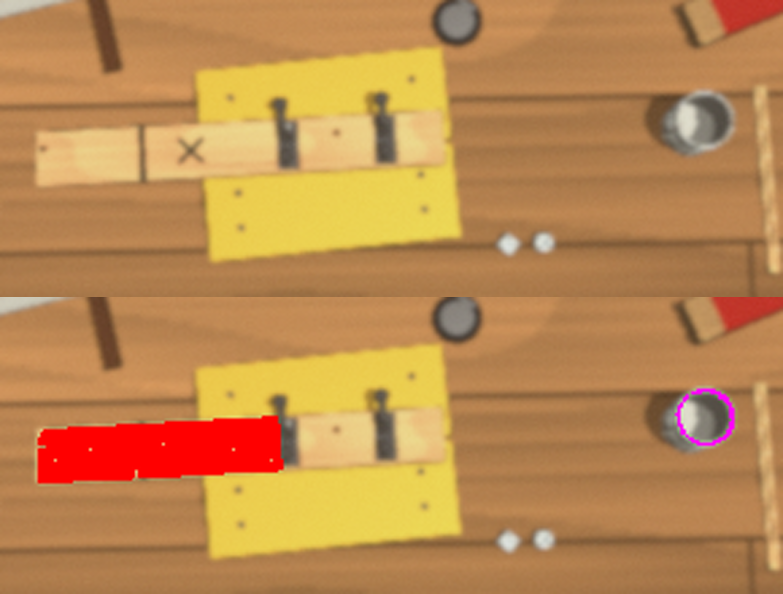

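```bash
cat >> meas.py <<'E'
def measure(im,d,T=None,cam="top"):
    hsv,P,plane=step_rail(im,d,cam,T); z=P[...,2]
    roi=(P[...,0]>.36)&(P[...,0]<.66)&(P[...,1]>-.4)&(P[...,1]<.4)
    op=lambda m:cv2.morphologyEx(m.astype(np.uint8),cv2.MORPH_OPEN,np.ones((3,3)))>0
    m=op(roi&(z>.112)&(z<.127)); rm=op(roi&(z>.129)&(z<.146))
    return rect(plane(m,.12)),rect(plane(rm,.138)),m,rm
E
python3 - <<'E'
from meas import *
for c in("top","side"):
    im=cv2.imread(f"pics/{c}0.png"); d=np.load(f"{c}0.npy")
    s,r,m,rm=measure(im,d,cam=c)
    print(c,"step",s,"rail",r)
    hsv,P,plane=step_rail(im,d,c)
    # table items
    tm=(P[...,2]>.085)&(P[...,2]<.095)&(abs(P[...,0]-.55)<.05)&(abs(P[...,1]+.345)<.05)
    print("tin",cv2.minEnclosingCircle((P[tm][:,:2]*1000).astype(np.float32)))
    lo=(P[...,2]>.012)&(P[...,2]<.022)&(abs(P[...,0]-.42)<.06)&(abs(P[...,1]+.17)<.06)
    n,l,st,ce=cv2.connectedComponentsWithStats(lo.astype(np.uint8))
    print("dice",[np.nanmean(P[l==i],0) for i in range(1,n) if st[i,4]>3])
    dark=(np.abs(P[...,2]-.006)<.008)&(hsv[...,2]<80)&(abs(P[...,0]-.67)<.06)&(abs(P[...,1]+.1)<.07)
    print("cap",rect(P[dark]))
    # camera/ other obstacles along y<-0.05
E
```

```text
top step (array([516.4467,  58.603 ]), (199.5251922607422, 259.41845703125), 4.801805019378662) rail (array([521.3485, 146.0264]), (56.37852478027344, 417.5028076171875), 2.2466824054718018)
tin ((548.6632080078125, -340.6121826171875), 30.756847381591797)
dice [array([ 0.4214, -0.1335,  0.0177]), array([ 0.4226, -0.1735,  0.0179])]
cap (array([663.2123, -62.1023]), (24.277503967285156, 3.5393011569976807), 38.24295425415039)
side step (array([515.0875,  54.847 ]), (201.63421630859375, 268.3099060058594), 4.814623832702637) rail (array([519.6324, 142.5205]), (59.47888946533203, 429.40789794921875), 2.091104507446289)
tin ((548.32568359375, -340.3367614746094), 31.471927642822266)
dice [array([ 0.4198, -0.135 ,  0.0176]), array([ 0.4217, -0.1741,  0.0173])]
cap (array([678.5908, -89.9916]), (54.69968795776367, 160.49490356445312), 33.259071350097656)
```

```bash
cat >> h.py <<'E'
def goal(p,az,o=None):
    """shift/turn in the tool's axes to get TCP to p, pointing down, tool x at azimuth az (deg)"""
    o=o or monitor.get_obs(); M=R.from_quat(o["ee_rot"]); a=np.radians(az); c,s=np.cos(a),np.sin(a)
    G=R.from_matrix(np.array([[c,s,0],[s,-c,0],[0,0,-1]]))
    return np.round(np.r_[M.inv().apply(np.array(p)-o["position"])*1000,(M.inv()*G).as_rotvec(degrees=True)],2)
E
python3 - <<'E'
from h import *
np.set_printoptions(precision=4,suppress=True)
i=eyes.camera_info("wrist"); print(i["tool_from_camera"],i["intrinsics"][0][0])
print(goal([.5485,-.3405,.20],4.8)); print(goal([.5485,-.3405,.060],4.8))
E
```

```text
[[ 1.      0.0001  0.0002 -0.0003]
 [-0.0001  0.9651  0.2617 -0.0659]
 [-0.0002 -0.2617  0.9651 -0.1428]
 [ 0.      0.      0.      1.    ]] 295.51037718217015
[-134.76 -420.03   31.32    0.     -0.    -77.22]
[-134.76 -420.03  171.32    0.     -0.    -77.22]
```

{"api": "servo_tool", "payload": {
  "motion": [
    [1,-0.018,-0.056,0.004,0,0,-10],
    [1,-0.035,-0.11,0.008,0,0,-20],
    [1,-0.052,-0.163,0.012,0,0,-30],
    [1,-0.07,-0.217,0.016,0,0,-40],
    [1,-0.087,-0.271,0.02,0,0,-50],
    [1,-0.105,-0.325,0.024,0,0,-60],
    [1,-0.122,-0.379,0.028,0,0,-70],
    [1,-0.1348,-0.42,0.0313,0,0,-77.2],
    [1,-0.1348,-0.42,0.0313,0,0,-77.2],
    [1,-0.1348,-0.42,0.0313,0,0,-77.2],
    [1,-0.1348,-0.42,0.0313,0,0,-77.2]
  ],
  "grip_force": 25
}}

```text
clock: 2.48
position: [0.5474, -0.342, 0.2002]
ee_rot: [0.999, 0.04, -0.0, 0.0]
ft_force: [0.4, 0.1, -0.9]
grip_width: 0.998
```

Run:
```python
from meas import *
o=monitor.get_obs(); T=T_wc("wrist"); im,d=eyes.camera("wrist"); cv2.imwrite("pics/w1.png",im)
P=cloud("wrist",d,T); m=(P[...,2]>.083)&(P[...,2]<.097)
print(o["clock"],o["position"],cv2.minEnclosingCircle((P[m][:,:2]*1000).astype(np.float32)),m.sum())
print(goal([.5485,-.3405,.06],4.8))
```

```text
2.475 [ 0.5474 -0.342   0.2002] ((600.977783203125, -456.10479736328125), 271.3274230957031) 1591
[  1.15  -1.37 140.23   0.05   0.01  -0.17]
```

{"api": "servo_tool", "payload": {
  "motion": [
    [1,0.001,-0.001,0.05,0,0,0],
    [1,0.001,-0.0014,0.1,0,0,0],
    [1,0.001,-0.0014,0.13,0,0,0],
    [1,0.001,-0.0014,0.14,0,0,0],
    [1,0.001,-0.0014,0.14,0,0,0],
    [1,0.001,-0.0014,0.14,0,0,0],
    [0,0.001,-0.0014,0.14,0,0,0],
    [0,0.001,-0.0014,0.14,0,0,0],
    [0,0.001,-0.0014,0.14,0,0,0],
    [0,0.001,-0.0014,0.14,0,0,0],
    [0,0.001,-0.0014,0.14,0,0,0],
    [0,0.001,-0.0014,0.14,0,0,0],
    [0,0.001,-0.0014,0.14,0,0,0]
  ],
  "grip_force": 25
}}

```text
clock: 4.15
position: [0.5499, -0.3394, 0.0614]
ee_rot: [0.999, 0.042, 0.001, 0.001]
ft_force: [-1.7, 0.8, 5.6]
grip_width: 0.705
```

Run:
```python
from h import *
# target: edge + 50 mm along step x, rail centreline lateral offset e
a=np.radians(4.8); ex=np.array([np.sin(a),-np.cos(a)]); ey=np.array([np.cos(a),np.sin(a)])
c=np.array([.516,.058]); r=np.array([.521,.1455])
print("rail lateral",(r-c)@ey, "tail lateral",(r-.175*np.array([np.sin(.0393),-np.cos(.0393)])-c)@ey)
for e in (0,.006,.012): print(e,c+.18*ex+e*ey)
print(monitor.get_obs()["position"])
p=c+.18*ex+.008*ey
print(p,goal([*p,.08],4.8),goal([*p,.06],4.8))
```

```text
rail lateral 0.01230427558782513 tail lateral 0.02008497554906767
0 [ 0.53106201 -0.12136871]
0.006 [ 0.53704097 -0.12086665]
0.012 [ 0.54301993 -0.12036458]
[ 0.54989334 -0.33937708  0.06136795]
[ 0.53903395 -0.12069929] [ 7.390e+00 -2.188e+02 -1.890e+01  7.000e-02 -7.000e-02 -3.000e-02] [ 7.3600e+00 -2.1882e+02  1.1000e+00  7.0000e-02 -7.0000e-02 -3.0000e-02]
```

{"api": "servo_tool", "payload": {
  "motion": [
    [0,0,0,-0.01,0,0,0],
    [0,0,0,-0.02,0,0,0],
    [0,0.001,-0.015,-0.025,0,0,0],
    [0,0.002,-0.04,-0.025,0,0,0],
    [0,0.003,-0.07,-0.025,0,0,0],
    [0,0.005,-0.1,-0.025,0,0,0],
    [0,0.006,-0.13,-0.025,0,0,0],
    [0,0.008,-0.16,-0.025,0,0,0],
    [0,0.01,-0.19,-0.025,0,0,0],
    [0,0.0109,-0.21,-0.025,0,0,0],
    [0,0.0109,-0.2199,-0.025,0,0,0],
    [0,0.0109,-0.2199,-0.025,0,0,0],
    [0,0.0109,-0.2199,-0.025,0,0,0],
    [0,0.0109,-0.2199,-0.025,0,0,0]
  ]
}}

```text
clock: 5.9
position: [0.5418, -0.12, 0.0849]
ee_rot: [0.999, 0.041, -0.0, 0.0]
ft_force: [-0.2, -0.4, -0.5]
grip_width: 0.703
```

Run:
```python
from meas import *
o=monitor.get_obs(); print(o["clock"],o["position"],o["ft_force"],o["grip_width"])
c="side"; im,d=eyes.camera(c); cv2.imwrite("pics/s1.png",im[150:330,200:440]); P=cloud(c,d,T_wc(c))
b=(abs(P[...,0]-.541)<.045)&(abs(P[...,1]+.12)<.045)&(P[...,2]>.03)&(P[...,2]<.07)
q=P[b][:,:2]; A=np.c_[2*q,np.ones(len(q))]; s=np.linalg.lstsq(A,(q**2).sum(1),rcond=None)[0]
print(len(q),s[:2],np.sqrt(s[2]+s[0]**2+s[1]**2))
s,r,_,_=measure(im,d,cam=c); print(s,r)
```

```text
5.9 [ 0.5418 -0.12    0.0849] [-0.2125 -0.373  -0.4708] 0.7030396683018357
351 [ 0.5396 -0.1219] 0.028963514289305988
(array([513.4187,  23.9473]), (198.68727111816406, 327.2613525390625), 3.228208065032959) (array([521.1497, 109.3078]), (114.6802749633789, 495.35009765625), 6.219993591308594)
```

{"api": "servo_tool", "payload": {
  "motion": [
    [0,0,0,0.008,0,0,0],
    [0,0,0,0.015,0,0,0],
    [0,0,0,0.02,0,0,0],
    [0,0,0,0.0235,0,0,0],
    [0,0,0,0.0237,0,0,0],
    [0,0,0,0.0237,0,0,0],
    [0.85,0,0,0.0237,0,0,0],
    [1,0,0,0.0237,0,0,0],
    [1,0,0,0.0237,0,0,0],
    [1,0,0,0.0237,0,0,0],
    [1,0,0,-0.01,0,0,0],
    [1,0,0,-0.05,0,0,0],
    [1,0,0,-0.1,0,0,0],
    [1,0,0,-0.15,0,0,0],
    [1,0,0,-0.19,0,0,0],
    [1,0,0,-0.19,0,0,0],
    [1,0,0,-0.19,0,0,0]
  ]
}}

```text
clock: 8.07
position: [0.5415, -0.119, 0.2742]
ee_rot: [0.999, 0.042, -0.0, -0.0]
ft_force: [-0.8, 0.4, -0.5]
grip_width: 0.999
```

Run:
```python
from meas import *
o=monitor.get_obs(); print(o["clock"],o["position"],o["ft_force"],o["grip_width"])
for c in ("side","wrist","top"):
    T=T_wc(c); im,d=eyes.camera(c); cv2.imwrite(f"pics/{c}2.png",im); np.save(f"{c}2.npy",d); P=cloud(c,d,T)
    m=(abs(P[...,0]-.541)<.045)&(abs(P[...,1]+.12)<.045)&(P[...,2]>.083)&(P[...,2]<.096)
    if m.sum()>5: print(c,m.sum(),cv2.minEnclosingCircle((P[m][:,:2]*1000).astype(np.float32)))
    s,r,_,_=measure(im,d,cam=c,T=T); print(s,r)
```

```text
8.075 [ 0.5415 -0.119   0.2742] [-0.8134  0.3822 -0.497 ] 0.9985670675577697
side 193 ((538.7422485351562, -120.24597930908203), 31.80965805053711)
(array([514.9886,  55.0369]), (201.74716186523438, 268.2485046386719), 4.928246974945068) (array([519.8076, 142.4505]), (59.502498626708984, 429.5226135253906), 2.190347194671631)
wrist 576 ((541.27685546875, -120.31346130371094), 30.962732315063477)
(array([523.4747,  -9.2001]), (198.67945861816406, 121.79434204101562), 4.774803161621094) (array([528.8939,  -7.7249]), (55.60072708129883, 109.5166015625), 2.190467357635498)
(array([516.462 ,  58.5909]), (199.52969360351562, 259.40997314453125), 4.807932376861572) (array([521.3011, 145.8673]), (56.48574447631836, 417.81689453125), 2.2466814517974854)
```

View pics/wrist2.png

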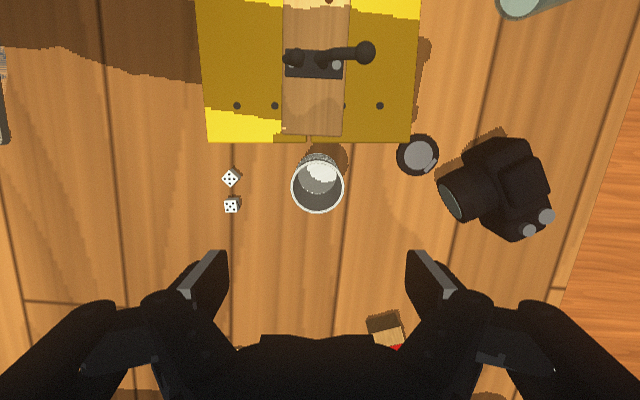

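Run:
```python
from h import *
print(goal([.514,.321,.26],2.2))
```

```text
[ 9.4600e+00 -4.4067e+02  1.3960e+01 -4.0000e-02  1.2000e-01  2.5800e+00]
```

{"api": "servo_tool", "payload": {
  "motion": [
    [1,0.001,-0.04,0,0,0,0.3],
    [1,0.002,-0.09,0,0,0,0.6],
    [1,0.003,-0.14,0,0,0,0.9],
    [1,0.004,-0.19,0,0,0,1.2],
    [1,0.005,-0.24,0,0,0,1.5],
    [1,0.006,-0.29,0,0,0,1.8],
    [1,0.007,-0.34,0.003,0,0,2.1],
    [1,0.008,-0.39,0.008,0,0,2.4],
    [1,0.0095,-0.43,0.014,0,0,2.6],
    [1,0.0095,-0.4405,0.014,0,0,2.6],
    [1,0.0095,-0.4405,0.014,0,0,2.6],
    [1,0.0095,-0.4405,0.014,0,0,2.6],
    [1,0.0095,-0.4405,0.014,0,0,2.6]
  ]
}}

```text
clock: 9.85
position: [0.5153, 0.3194, 0.2612]
ee_rot: [1.0, 0.018, 0.0, 0.0]
ft_force: [0.2, -0.0, 0.2]
grip_width: 1.0
```

Run:
```python
from meas import *
o=monitor.get_obs(); print(o["clock"],o["position"],o["ft_force"],o["ee_rot"])
c="wrist"; T=T_wc(c); im,d=eyes.camera(c); cv2.imwrite(f"pics/{c}3.png",im); np.save("wrist3.npy",d)
s,r,m,rm=measure(im,d,cam=c,T=T); print(s,r)
P=cloud(c,d,T); zz=P[rm]; print("rail z plane",np.linalg.lstsq(np.c_[zz[:,:2]-zz[:,:2].mean(0),np.ones(len(zz))],zz[:,2],rcond=None)[0])
hsv,P,plane=step_rail(im,d,c,T)
bl=rm&(hsv[...,2]<70); print("black",plane(bl,.138).mean(0),bl.sum(), rect(plane(bl,.138)))
```

```text
9.85 [0.5153 0.3194 0.2612] [ 0.2054 -0.0369  0.1589] [0.9998 0.018  0.0003 0.0003]
(array([509.1484, 168.0781]), (200.13916015625, 58.87459945678711), 2.4497766494750977) (array([518.6222, 262.3607]), (55.676124572753906, 191.0780487060547), 2.1544580459594727)
rail z plane [ 0.0005 -0.0015  0.138 ]
black [0.5183 0.2253 0.138 ] 296 (array([515.7134, 265.1324]), (55.71744918823242, 164.6680908203125), 10.72543716430664)
```

View pics/wrist3.png

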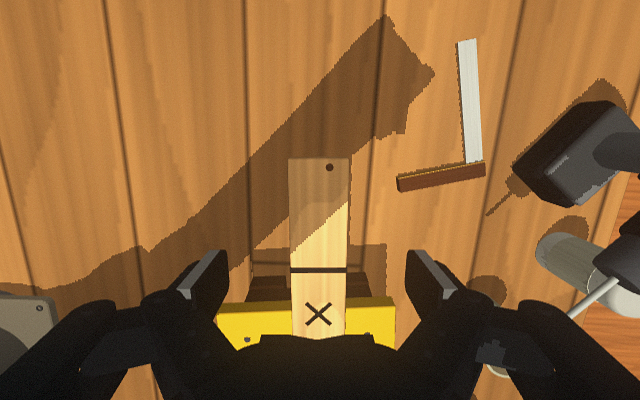

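Run:
```python
from meas import *
c="wrist"; T=T_wc(c); d=np.load("wrist3.npy"); P=cloud(c,d,T)
o=monitor.get_obs()
for u0,u1 in((150,232),(402,500)):
    q=P[245:330,u0:u1].reshape(-1,3); q=q[q[:,2]>.2]; i=np.argsort(q[:,2])[:15]; print("lowest finger pts rel TCP",np.median(q[i],0)-o["position"])
print(goal([.5155,.322,.121],2.2))
k=K(c);print(k)
P1=P[262:278,300:336]; print("line", P[270,318])
```

```text
lowest finger pts rel TCP [-0.0433  0.0004  0.0136]
lowest finger pts rel TCP [0.0423 0.0012 0.0137]
[  0.3   -2.47 140.18   0.03  -0.03  -0.13]
[[295.5104   0.     316.5162]
 [  0.     295.5104 204.8282]
 [  0.       0.       1.    ]]
line [0.5191 0.247  0.1383]
```

{"api": "servo_tool", "payload": {
  "motion": [
    [1,0,-0.001,0.04,0,0,0],
    [1,0.0003,-0.0025,0.08,0,0,0],
    [1,0.0003,-0.0025,0.11,0,0,0],
    [1,0.0003,-0.0025,0.13,0,0,0],
    [1,0.0003,-0.0025,0.138,0,0,0],
    [1,0.0003,-0.0025,0.1402,0,0,0],
    [0.8,0.0003,-0.0025,0.1402,0,0,0],
    [0.72,0.0003,-0.0025,0.1402,0,0,0],
    [0.7,0.0003,-0.0025,0.1402,0,0,0],
    [0.7,0.0003,-0.0025,0.1402,0,0,0],
    [0.7,0.0003,-0.0025,0.1402,0,0,0],
    [0.7,0.0003,-0.0025,0.1402,0,0,0]
  ],
  "grip_force": 20
}}

```text
clock: 11.4
position: [0.5149, 0.3233, 0.1208]
ee_rot: [1.0, 0.019, 0.0, 0.0]
ft_force: [-0.8, -0.0, -0.3]
grip_width: 0.7
```

Run:
```python
from meas import *
o=monitor.get_obs(); print(o["clock"],o["position"],o["ft_force"],o["torque"],o["grip_width"])
c="wrist"; T=T_wc(c); im,d=eyes.camera(c); cv2.imwrite(f"pics/{c}4.png",im); P=cloud(c,d,T)
z=P[...,2]; rm=(abs(z-.138)<.006)&(abs(P[...,0]-.516)<.04)
print("rail rect",rect(P[rm]),z[rm].mean())
```

```text
11.4 [0.5149 0.3233 0.1208] [-0.8029 -0.001  -0.2543] [-0.0231  0.0056 -0.0081] 0.6996167865595148
rail rect (array([516.716 , 322.1799]), (78.6685562133789, 72.2541732788086), 0.33291009068489075) 0.1380605614941122
```

View pics/wrist4.png

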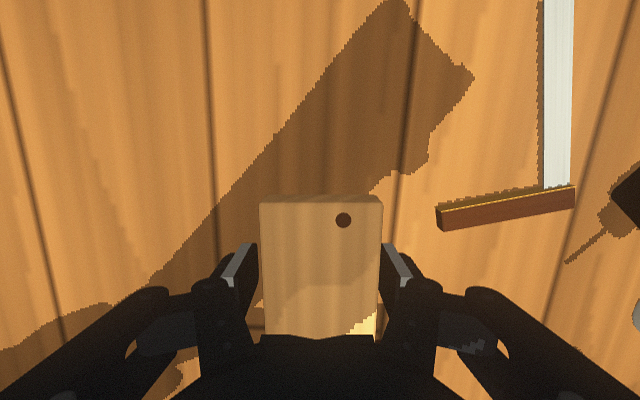

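{"api": "servo_tool", "payload": {
  "motion": [
    [0.68,0,0,0,0,0,0],
    [0.66,0,0,0,0,0,0],
    [0.64,0,0,0,0,0,0],
    [0.62,0,0,0,0,0,0],
    [0.6,0,0,0,0,0,0],
    [0.6,0,0,0,0,0,0]
  ],
  "grip_force": 20
}}

```text
clock: 12.2
position: [0.515, 0.3234, 0.1209]
ee_rot: [1.0, 0.019, 0.0, -0.0]
ft_force: [1.9, -0.7, 2.2]
grip_width: 0.65
```

```bash
cat > st.py <<'E'
from meas import *
o=monitor.get_obs(); print(o["clock"],o["position"],R.from_quat(o["ee_rot"]).as_matrix()[:,0],o["ft_force"],o["torque"],o["grip_width"])
c="side"; T=T_wc(c); im,d=eyes.camera(c); cv2.imwrite(f"pics/s_{o['clock']:.2f}.png",im); P=cloud(c,d,T)
hsv=cv2.cvtColor(im,cv2.COLOR_BGR2HSV)
rm=(abs(P[...,2]-.138)<.012)&(abs(P[...,0]-.53)<.06)&(P[...,1]<.25)&(P[...,1]>-.4)&(hsv[...,2]>110)&(hsv[...,0]<24)
q=P[rm]; m=q.mean(0); cf=np.linalg.lstsq(np.c_[q[:,:2]-m[:2],np.ones(len(q))],q[:,2],rcond=None)[0]
print("rail pitch deg",np.degrees(np.arctan(cf[1])),"z",cf[2],rm.sum(),q[:,1].min(),q[:,1].max())
E
python3 st.py
```

```text
12.2 [0.515  0.3234 0.1209] [0.9993 0.038  0.0004] [ 1.9414 -0.7103  2.2051] [-0.0198 -0.3225  0.2394] 0.6495183991592612
rail pitch deg 0.419305126123713 z 0.13773670532836277 1587 -0.06550628336951636 0.24998103349286693
```

{"api": "servo_tool", "payload": {
  "motion": [
    [0.5,0,0,-0.0003,0,0,0],
    [0.5,0,0,-0.0004,0,0,0],
    [0.5,0,0,-0.0004,0,0,0],
    [0.5,0,0.004,-0.0004,0,0,0],
    [0.5,0,0.01,-0.0004,0,0,0],
    [0.5,0,0.02,-0.0004,0,0,-0.1]
  ],
  "grip_force": 60
}}

```text
clock: 13.0
position: [0.5151, 0.3039, 0.1214]
ee_rot: [1.0, 0.02, -0.0, -0.001]
ft_force: [0.4, 4.7, 3.4]
grip_width: 0.634
```

```bash
python3 st.py
python3 - <<'E'
from meas import *
c="side"; im=cv2.imread("pics/side2.png"); d=np.load("side2.npy"); P=cloud(c,d,T_wc(c)); hsv=cv2.cvtColor(im,cv2.COLOR_BGR2HSV)
rm=(abs(P[...,2]-.138)<.012)&(abs(P[...,0]-.53)<.06)&(P[...,1]<.25)&(P[...,1]>-.4)&(hsv[...,2]>110)&(hsv[...,0]<24)
q=P[rm]; m=q.mean(0); print("baseline",np.degrees(np.arctan(np.linalg.lstsq(np.c_[q[:,:2]-m[:2],np.ones(len(q))],q[:,2],rcond=None)[0][1])),q[:,2].mean())
E
```

```text
13.0 [0.5151 0.3039 0.1214] [ 0.9992  0.0408 -0.0001] [0.4401 4.6703 3.3852] [ 1.0077 -0.0927  0.0519] 0.6344487709602259
rail pitch deg 0.38640773686150676 z 0.13770761568206683 1723 -0.08448684176311527 0.24985136345946002
baseline 0.46368278628497944 0.13761734040851434
```

{"api": "servo_tool", "payload": {
  "motion": [
    [0.5,0,0.01,-0.0003,0,0,-0.2],
    [0.5,0.0003,0.022,-0.0003,0,0,-0.5],
    [0.5,0.0006,0.034,-0.0003,0,0,-0.8],
    [0.5,0.0008,0.046,-0.0003,0,0,-1.1],
    [0.5,0.001,0.058,-0.0003,0,0,-1.4],
    [0.5,0.0012,0.07,-0.0003,0,0,-1.7],
    [0.5,0.0014,0.082,-0.0003,0,0,-2],
    [0.5,0.0016,0.094,-0.0003,0,0,-2.3],
    [0.5,0.0018,0.106,-0.0003,0,0,-2.5],
    [0.5,0.002,0.116,-0.0003,0,0,-2.5],
    [0.5,0.002,0.12,-0.0003,0,0,-2.5]
  ]
}}

```text
clock: 14.42
position: [0.5225, 0.1825, 0.1214]
ee_rot: [0.999, 0.041, -0.0, 0.0]
ft_force: [0.0, 3.7, 1.1]
grip_width: 0.637
```

```bash
python3 st.py
```

```text
14.425 [0.5225 0.1825 0.1214] [ 0.9966  0.0824 -0.    ] [0.0396 3.6976 1.1423] [ 0.7734 -0.1204  0.0983] 0.6371675569132216
rail pitch deg 0.3976670472835203 z 0.13761663893791543 2675 -0.20587778370031684 0.21809824447932613
```

{"api": "servo_tool", "payload": {
  "motion": [
    [0.5,0.0,0.005,0,0,0,0],
    [0.5,0.0,0.012,0.0005,0,0,0],
    [0.5,0.0,0.014,0.0015,0,0,0],
    [0.5,0.0,0.014,0.0025,0,0,0],
    [0.5,0.0,0.014,0.0025,0,0,0]
  ],
  "grip_force": 80
}}

```text
clock: 15.1
position: [0.5238, 0.1718, 0.1214]
ee_rot: [0.999, 0.042, 0.001, -0.001]
ft_force: [-6.8, 4.2, 24.3]
grip_width: 0.628
```

```bash
python3 st.py
```

```text
15.1 [0.5238 0.1718 0.1214] [0.9964 0.0846 0.0019] [-6.8345  4.2259 24.2817] [ 1.1046  2.0591 -0.2006] 0.6276481361143882
rail pitch deg 0.4164760135614676 z 0.1376575441087526 2730 -0.2156500997462928 0.20749795072605548
```

{"api": "servo_tool", "payload": {
  "motion": [
    [0.5,-0.0003,0.006,-0.0005,0,0,0],
    [0.5,-0.0008,0.016,-0.0006,0,0,0],
    [0.5,-0.0013,0.026,-0.0006,0,0,0],
    [0.5,-0.0018,0.036,-0.0006,0,0,0],
    [0.5,-0.0023,0.046,-0.0006,0,0,0],
    [0.5,-0.0028,0.056,-0.0006,0,0,0],
    [0.5,-0.0033,0.066,-0.0006,0,0,0],
    [0.5,-0.0038,0.076,-0.0006,0,0,0],
    [0.5,-0.0043,0.086,-0.0006,0,0,0],
    [0.5,-0.0048,0.096,-0.0006,0,0,0],
    [0.5,-0.0053,0.106,-0.0006,0,0,0],
    [0.5,-0.0058,0.116,-0.0006,0,0,0],
    [0.5,-0.0063,0.126,-0.0006,0,0,0],
    [0.5,-0.0068,0.136,-0.0006,0,0,0],
    [0.5,-0.0072,0.145,-0.0006,0,0,0],
    [0.5,-0.0072,0.15,-0.0006,0,0,0],
    [0.5,-0.0072,0.15,-0.0006,0,0,0]
  ]
}}

```text
clock: 17.27
position: [0.53, 0.0219, 0.1215]
ee_rot: [0.999, 0.042, 0.001, -0.001]
ft_force: [-2.3, 9.0, 16.4]
grip_width: 0.632
```

```bash
python3 st.py
cat > fin.py <<'E'
from meas import *
import sys
n=sys.argv[1]; a=np.radians(4.8); ex=np.array([np.sin(a),-np.cos(a)]); ey=np.array([np.cos(a),np.sin(a)])
E=np.array([.5280,-.0703])
for c in("top","side"):
    T=T_wc(c); im,d=eyes.camera(c); cv2.imwrite(f"pics/{c}_{n}.png",im); P=cloud(c,d,T); z=P[...,2]
    hsv,P,plane=step_rail(im,d,c,T)
    vis=(abs(z-.138)<.007)&(abs(P[...,0]-.54)<.06)&(P[...,1]<-.02)&(P[...,1]>-.42)
    vis=cv2.morphologyEx(vis.astype(np.uint8),cv2.MORPH_OPEN,np.ones((3,3)))>0
    s,w,g=rect(plane(vis,.138)); print(c,"rail part",s,w,g)
    for t in("rail_cross","rail_line","tin"):
        for r in models.boxes_of(c,t)[:1]: print(t,r["confidence"],T[:3,:3]@r["point"]+T[:3,3])
    # front end & line in step coords rel. edge
    f=plane(vis,.138)[:,:2]-E; u=f@ex; print("front end at",np.percentile(u,99.8),"(ideal .310)","lateral",np.median((f@ey)[(u>.1)&(u<.3)]))
E
python3 fin.py a
```

```text
17.275 [0.53   0.0219 0.1215] [0.9964 0.0848 0.0029] [-2.2628  8.9562 16.4356] [ 2.0177  0.773  -0.2662] 0.6321094344693067
rail pitch deg 0.3787413276395649 z 0.1375047512675633 3945 -0.36519300727187126 0.05811993970434448
top rail part [ 548.296  -196.7048] (56.34196472167969, 332.6798095703125) 5.292469024658203
rail_cross 0.85 [ 0.5463 -0.197   0.1363]
rail_line 0.72 [ 0.5453 -0.1984  0.1381]
front end at 0.29320861021886074 (ideal .310) lateral 0.009966234856858963
side rail part [ 546.2086 -191.3512] (59.77021789550781, 350.43743896484375) 5.299200057983398
rail_cross 0.74 [ 0.5425 -0.2194  0.1394]
rail_line 0.64 [ 0.5431 -0.2167  0.131 ]
tin 0.8 [ 0.5261 -0.1433  0.0452]
front end at 0.29688916510422164 (ideal .310) lateral 0.006629158182899413
```

{"api": "servo_tool", "payload": {
  "motion": [
    [0.5,0,0.004,0,0,0,0.2],
    [0.5,0.0005,0.008,0,0,0,0.4],
    [0.5,0.001,0.012,0,0,0,0.5],
    [0.5,0.001,0.0145,0,0,0,0.5],
    [0.5,0.001,0.0145,0,0,0,0.5],
    [0.5,0.001,0.0145,0,0,0,0.5]
  ]
}}

```text
clock: 18.48
position: [0.5321, 0.0082, 0.1215]
ee_rot: [0.999, 0.038, 0.001, -0.001]
ft_force: [-0.8, 11.7, 16.4]
grip_width: 0.637
```

```bash
python3 st.py; python3 fin.py b
python3 - <<'E'
import cv2,numpy as np
a=cv2.imread("pics/top_b.png")[165:255,235:450]; b=cv2.imread("pics/side_b.png")[130:350,230:430]
a=cv2.resize(a,None,fx=3.7,fy=3.7,interpolation=cv2.INTER_CUBIC)
cv2.imwrite("pics/v5.png",a[:, :800]); cv2.imwrite("pics/v6.png",cv2.resize(b,None,fx=2.7,fy=2.7,interpolation=cv2.INTER_CUBIC))
E
```

```text
18.475 [0.5321 0.0082 0.1215] [0.997  0.0768 0.0029] [-0.8094 11.6539 16.3928] [ 2.3981  0.7976 -0.1284] 0.6369249204339676
rail pitch deg 0.35218619026655706 z 0.13749349483756765 4090 -0.378844304047554 0.044917137213906444
top rail part [ 549.0733 -212.9065] (56.19465637207031, 327.3775634765625) 4.800717353820801
rail_cross 0.76 [ 0.547  -0.2133  0.1354]
rail_line 0.97 [ 0.5476 -0.2149  0.1343]
tin 0.4 [ 0.5143 -0.1251  0.0465]
front end at 0.3070257771344371 (ideal .310) lateral 0.009274800328995213
side rail part [ 545.6532 -199.5067] (59.09800720214844, 362.8968200683594) 4.785783290863037
rail_cross 0.89 [ 0.5462 -0.2325  0.1343]
rail_line 0.59 [ 0.5469 -0.2314  0.1296]
tin 0.65 [ 0.5237 -0.1454  0.046 ]
front end at 0.3106240608121334 (ideal .310) lateral 0.0054748305982424104
```

View pics/v5.png

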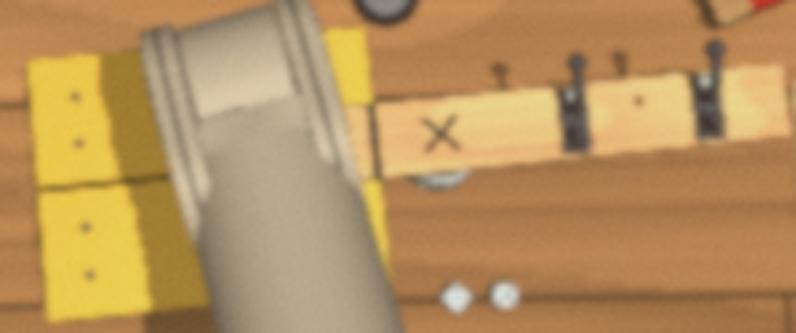

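View pics/v6.png

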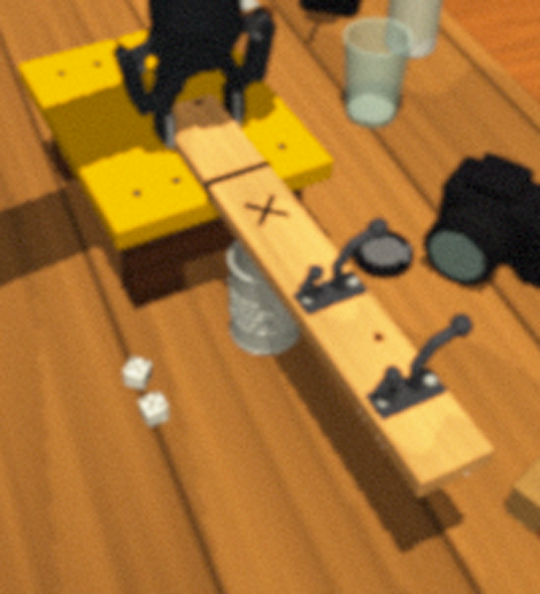

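```bash
cat > line.py <<'E'
from meas import *
import sys
a=np.radians(4.8); ex=np.array([np.sin(a),-np.cos(a)]); ey=np.array([np.cos(a),np.sin(a)]); E=np.array([.5280,-.0703])
u=np.arange(-.03,.03,.0005)
for c in("top","side"):
    im=cv2.imread(f"pics/{c}_{sys.argv[1]}.png").astype(np.float32); ref=cv2.imread(f"pics/{c}0.png").astype(np.float32); T=T_wc(c)
    def prof(img,vs,z):
        out=[]
        for v in vs:
            p=E+u[:,None]*ex+v*ey; q=proj(c,np.c_[p,np.full(len(u),z)],T).astype(np.float32)
            out.append(cv2.remap(img,q[:,0],q[:,1],cv2.INTER_LINEAR).reshape(-1,3))
        return np.mean(out,0)
    g=prof(im,.009+np.arange(-.02,.021,.005),.138).sum(1); w=np.clip(np.median(g)-60-g,0,None); 
    i=np.argmin(g); s=slice(max(i-10,0),i+11); w=np.clip(np.percentile(g[s],85)-g[s],0,None); print(c,"line at",(w@u[s])/w.sum(),"depth",np.median(g)-g[i])
    for nm,vs in(("near",np.arange(-.09,-.03,.005)),("far",np.arange(.05,.09,.005))):
        y=prof(ref,vs,.12); y=y[:,1]-y[:,0]  # green-blue high on yellow
        gr=-np.gradient(cv2.GaussianBlur(y.reshape(1,-1),(0,0),3).ravel()); gr=np.clip(gr-gr.max()*.3,0,None); j=np.argmax(gr); s=slice(max(j-12,0),j+13)
        print("  edge",nm,(gr[s]@u[s])/gr[s].sum())
E
python3 line.py b
```

```text
top line at -0.0023740603858087624 depth 199.83868
  edge near -0.00039981231773767757
  edge far -0.0006754111737046215
side line at -0.0025314967258120813 depth 243.54254
  edge near 0.020391472640115225
  edge far 0.0014925087547163552
```

{"api": "servo_tool", "payload": {
  "motion": [
    [0.5,0,0.001,0,0,0,0],
    [0.5,0,0.002,0,0,0,0],
    [0.5,0,0.0022,0,0,0,0],
    [0.5,0,0.0022,0,0,0,0],
    [0.5,0,0.0022,0,0,0,0]
  ]
}}

```text
clock: 19.55
position: [0.5323, 0.0064, 0.1215]
ee_rot: [0.999, 0.039, 0.001, -0.002]
ft_force: [-1.9, 13.7, 16.8]
grip_width: 0.637
```

```bash
python3 st.py; python3 fin.py c; python3 line.py c
python3 - <<'E'
from meas import *
c="side"; d=eyes.camera(c)[1]; P=cloud(c,d,T_wc(c))
for nm,D in(("now",d),("ref",np.load("side2.npy"))):
    P=cloud(c,D,T_wc(c)); b=(abs(P[...,0]-.541)<.045)&(abs(P[...,1]+.12)<.045)&(P[...,2]>.02)&(P[...,2]<.06)
    q=P[b][:,:2]; s=np.linalg.lstsq(np.c_[2*q,np.ones(len(q))],(q**2).sum(1),rcond=None)[0]; print("tin",nm,s[:2],b.sum())
E
```

```text
19.55 [0.5323 0.0064 0.1215] [0.997  0.0772 0.0029] [-1.8621 13.6894 16.842 ] [ 2.6086  0.7546 -0.2851] 0.6374227977276795
rail pitch deg 0.380680173769727 z 0.1374844081551332 4091 -0.38077260618563763 0.04122981926484848
top rail part [ 549.1166 -215.0242] (56.4774055480957, 327.204833984375) 4.800713062286377
rail_cross 0.67 [ 0.5471 -0.2193  0.1332]
rail_line 0.92 [ 0.5476 -0.2162  0.1358]
tin 0.63 [ 0.5106 -0.1251  0.0441]
front end at 0.30906085487612744 (ideal .310) lateral 0.008859900188524797
side rail part [ 545.8485 -200.3976] (58.965065002441406, 364.70758056640625) 4.809430122375488
rail_cross 0.72 [ 0.543  -0.2363  0.1372]
rail_line 0.96 [ 0.5477 -0.2323  0.1333]
tin 0.81 [ 0.5254 -0.1437  0.0443]
front end at 0.3123055630710818 (ideal .310) lateral 0.005653463962180879
top line at -0.000750633171678208 depth 202.94519
  edge near -0.00039981231773767757
  edge far -0.0006754111737046215
side line at -0.0008236631702702819 depth 256.0979
  edge near 0.020391472640115225
  edge far 0.0014925087547163552
tin now [ 0.5391 -0.1209] 299
tin ref [ 0.5395 -0.1212] 431
```

```bash
python3 -c "
from workcell import ticket; print(ticket.hand_in())"
```

```text
the job is handed in; nothing more can be done
None
```

The tin is standing under the cross and the rail is at its mark, with the gripper still holding its tail down. I handed the job in at about 20 s of the 56 s allowed.

I stood the tin upright about 50 mm past the step's working end. I then gripped the rail by its bare tail and slid it hooks first, turning it square on the way. Once the tail was over the step I pressed it down, before the rail became nose-heavy.

**Last checks:**
- **Black line:** the top camera puts it within about 0.4 mm of the step's end edge. The side camera disagrees by about 2 mm; its near-side edge reading was spoiled by shadow, so I went by the top camera.
- **Squareness:** the rail lies at 4.80° and the step at 4.81°.
- **Level:** the rail's apparent slope was within 0.1° of its first reading all through the slide, so it neither tipped nor lifted.
- **Hold:** the tail is pressed down with about 17 N, against the 6 to 10 N needed.
- **Cross over tin:** by calculation they agree to about 1 mm. The network's position for the cross was not usable, so this rests on the rail geometry and the tin's measured position.
- **Other things:** the tin stayed put during the slide (under 1 mm), and the dice, lens cap, camera and glass looked unmoved. I did not check the chopsticks, square or biscuit box again at the end.

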